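# Shut the touch mixer's battery cover and hold a specimen jar down in its sprung ring

### The arm

A 6-joint arm with a two-finger parallel gripper is mounted at the origin on a cart in front of the work surface, level with it; the furniture and walls round the work are solid. World frame = base frame: x ahead of the robot, y to its left, z up, the work surface at z = 0. Lengths are in m, angles in rad, forces in N, time in s.
With the tool pointing down it reaches from about 0.325 to 1 m from the base axis. Payload 5.1 kg.
Tool frame: the origin (TCP) lies at the very end of the fingers, on their centre line; the grasp point (between the pads) lies 19 mm behind it; z points along the fingers, y is the direction in which the jaws open and shut (so a half turn about z gives the same grasp; the last joint's range is limited). The gripper opens to 85 mm and grips with 20 to 120 N. Pads are 22 mm wide; open, the fingers measure 114 mm over their backs; the gripper's body (76 mm by 85 mm) begins 54 mm behind the grasp point. The pads swing forward as they close: fully open they stand 13 mm farther back than shut.
Start: joints at [-1.344, 0.124, 1.65, -0, 1.367, -0.083], TCP at [0.198, -0.619, 0.231] pointing down, gripper open.
Joint ranges: [-2.61, 2.61], [-1.02, 2.33], [0.03, 2.71], [-1.35, 4.49], [0.32, 2.68], [-2.91, 2.91]. Speed limits (rad/s): [2.57, 2.57, 3.14, 3.14, 3.14, 3.14].

### API

Orientations are given as a unit quaternion [w, x, y, z].
In Python, from bench import * gives the robot as it stands. The module is installed in compiled form; this text tells all that it offers.
- The arm moves only by the tool apply_moves, never from a script. Its argument "targets" is a list of rows, each a list of 7 numbers: the opening, from -1 (shut) to 1 (fully open), then the shift along the tool's x, y, z in cm, then the turn, a rotation vector about the tool's x, y, z in rad. In form: [[fingers, x, y, z, ax, ay, az], ...]. A call has 1 to 20 rows; each row is the pose to reach, as a shift and turn from the pose commanded when the call began, along the tool's axes at that moment; what a row does not reach only later rows make up. A row lasts 1/10 s, in which the tool goes at most 50 mm and 8.59 degrees, less where a joint would pass 70% of its speed; a pose out of reach is approached as far as the arm can. A call with a gripper value outside its range is refused whole. The fingers move at their own pace and stop on an object; "squeeze" is the grip in N (left out, the last holds). Time passes only in rows, so rows that repeat a pose let the fingers close. It gives the time, the measured TCP pose, the force and the opening at its end, in the units of the state.
- read_state(): the state, without advancing time (a new reading comes with each control period).
- capture(name): name is "side" or "top"; returns a dict with "img" (480x640x3 uint8, red, green, blue), "z_map" (480x640 float32, m along the optical axis (not along the pixel's ray), 0 where there is no reading), "intrinsics" (3x3 intrinsics, pixels), "extrinsics" (4x4, takes a point from camera to world coordinates). Camera axes: x right, y down, z forward; pixel columns grow to the right and rows downward; lengths in m; the calibration is good to about 2 mm. A picture is of the moment at which its call begins.
- hand_in(): hands the job in, once; it reports no verdict.
The state is a dict: "time": time; "qpos": joint angles; "qvel": joint speeds; "joint_efforts": joint torques, N m; "tcp_pos": TCP position; "ee_rot": TCP orientation; "ft_force": force on the tool from outside, world axes, zero at the start; "torque": the same for the moment, N m; "opening": finger opening in m.
Only numpy, scipy, OpenCV 4.12 (cv2) and the standard library are available. Lean on these libraries where they do the work, as an engineer would, in place of code of your own. Each camera call takes 0.05 s, during which the arm holds its last target.

### The job

The touch mixer has just had new batteries: slide its blue battery cover fully shut so that it has power. Then pick up the yellow-lidded specimen jar, stand it upright in the mixer's black sprung ring and push it down against the spring as far as the ring goes, because the mixer only runs while the ring is pressed. Finish like that, still gripping the jar and keeping it pressed down: do not let go.

Things in the scene. Friction and masses are not known exactly. Their poses are not given: they have to be found in the camera images.
- mixer: Touch mixer, fixed, 130 mm along its x, 92 along its y; origin on its underside. Its -x end, the grey battery bay (x = -61 to -20 mm, y = -42 to 42 mm; green cells, blue cover, rim 44 mm up, flush with the cover's top), faces roughly the robot. Behind it: white housing, top 47 mm up, black dial to 54 mm (x = -9, y = 34 mm), black ring with its axis at x = 24 mm, y = 0.
- mixer_cover (a joint): Blue battery cover, a plate 4 mm thick, 35 mm (mixer x) by 72 mm (mixer y), sliding level along the mixer's y. 0 = fully shut on its stop, up to 0.034 m = open towards the mixer's -y (its right). Friction about 1 N; it stays where it is left.
- cover_rib (a point): Centre of the upright thumb rib on the blue cover, moving with it. Rib: 22 mm along mixer x, 10 mm along mixer y, 11 mm tall above the flat cover; its top is 55 mm above the worktop, 5.5 mm above this point. The cover is flat for 27 mm on the rib's -y side. Shut, this point is at x = -40, y = -10 mm in the mixer's frame; it shuts towards the mixer's +y.
- mixer_ring (a joint): Black rubber ring cradle (shallow cup with a floor) on a sprung plunger, moving straight down: 0 = up at rest, 0.010 m = right down on its stop. The spring pushes back with 4.5 N at first (the jar alone does not press it), 9.5 N at the stop, and lifts the ring when let go.
- ring_seat (a point): Centre of the ring cradle's floor, moving with it; 69 mm above the worktop at rest. The jar stands on this floor inside the ring, whose wall is 15 mm high, 65 mm wide inside near the floor, opening to 70 mm at the rim; outside diameter 81 mm.
- yellow_jar_mid (a point): Centre, half-way up, of the specimen jar with the YELLOW screw lid. Clear jar, 58 mm in diameter, 75 mm tall, about 0.16 kg; lid: its top 14 mm, 57 mm in diameter. The bottom is 37.5 mm below this point. It starts upright on the worktop; this point's z runs up along the jar.
Things that resemble listed ones, but are neither listed nor needed, are in the scene too. Leave any orange look-alike of the part that bears yellow_jar_mid alone.

How it is judged:
On the way, in this order (a step that is already met when the one before it is completed fails the run):
1. the battery cover is slid shut, within 3 mm (value of joint mixer_cover below 0.003 m), for 0.2 s.
2. the yellow-lidded jar is lifted off the worktop in the fingers (height (world z) of yellow_jar_mid above 0.06 m and contact force between the fingers and yellow_jar above 1 N), for 0.1 s.
At the end, for the whole second after the job is handed in: Cover shut within 3 mm. The yellow-lidded jar stands on the ring's floor, within 8 mm of its axis, upright within 7 degrees, still, gripped by the fingers; by the jar alone (over 5 N, robot not on the mixer) the ring is kept pressed down by over 6.5 of its 10 mm (value of joint mixer_cover below 0.003 m and value of joint mixer_ring above 0.0065 m and contact force between the fingers and yellow_jar above 1 N and contact force between yellow_jar and mixer above 5 N and contact force between each of the arm, the fingers and mixer below 0.5 N and horizontal distance between yellow_jar_mid and ring_seat below 0.008 m and z of yellow_jar_mid in the frame of ring_seat below 0.041 m and angle between yellow_jar_mid's own z axis and vertical below 0.12 rad and linear speed of yellow_jar below 0.05 m/s); the arm keeps its last pose, push and grip.
It also fails if it takes over 48 s, if anything falls off the work surface, if the arm or the gripper's body presses on something with over 40 N, if the wrist force passes 120 N, or if a joint passes its speed limit or range.

## Working session

There is one attempt and no reset: what is moved stays moved. The work goes in short steps, Python scripts to look and compute and a tool call to move; the robot and the scene stay as the last step left them, time stands still between calls to the robot, and variables do not carry over. Pictures are saved under pics/ and viewed, and the job is handed in when it is done.

Besides the shell and the picture viewer there is one more tool, called after ">>>" as name(argument=value, ...), one argument or row to a line, values as JSON. apply_moves: Moves the arm, as the interface text tells. Its arguments: {"type":"object","properties":{"targets":{"type":"array"},"squeeze":{"type":"number"}},"required":["targets"]}

```bash
mkdir -p pics
python3 - <<'E'
from bench import *
import cv2, numpy as np
s=read_state(); print(s)
for n in("side","top"):
    c=capture(n); cv2.imwrite(f"pics/{n}0.png",c["img"][:,:,::-1]); np.savez(f"{n}0.npz",**c)
    print(n,c["intrinsics"],c["extrinsics"])
E
```

```text
{'time': 0.0, 'qpos': array([-1.34360015e+00,  1.24459393e-01,  1.65170929e+00, -1.51683062e-05,
        1.36749776e+00, -8.25848486e-02]), 'qvel': array([-8.09569790e-05,  5.89419212e-05,  2.76627196e-04,  2.07481448e-03,
       -9.20396092e-04, -8.91777732e-04]), 'joint_efforts': array([-1.11882331e-03, -4.23614001e+01, -3.65455198e+01, -7.86923329e-05,
        6.92088550e-03,  1.26679535e-05]), 'tcp_pos': array([ 0.19798874, -0.61845481,  0.23006175]), 'ee_rot': array([-1.03364737e-03,  9.88027659e-01,  1.54273361e-01, -8.23149080e-05]), 'ft_force': array([-0.25998263, -0.19908552, -0.4444395 ]), 'torque': array([ 0.00410411, -0.02036221,  0.01864316]), 'opening': 0.08539375889828552}
side [[494.2524064    0.         321.31791893]
 [  0.         494.2524064  239.14213105]
 [  0.           0.           1.        ]] [[ 0.97820965 -0.14020965  0.15312459  0.27844305]
 [-0.20715345 -0.60972862  0.76506108 -0.88352481]
 [-0.01390451 -0.78011042 -0.62548733  0.60682111]
 [ 0.          0.          0.          1.        ]]
top [[434.07267422   0.         320.74017303]
 [  0.         434.07267422 240.34714575]
 [  0.           0.           1.        ]] [[-0.07098296 -0.97710717  0.20055673  0.22804677]
 [-0.99747467  0.0690516  -0.01661822 -0.2411114 ]
 [ 0.00238902 -0.20122987 -0.97954113  0.92414127]
 [ 0.          0.          0.          1.        ]]
```

View pics/side0.png

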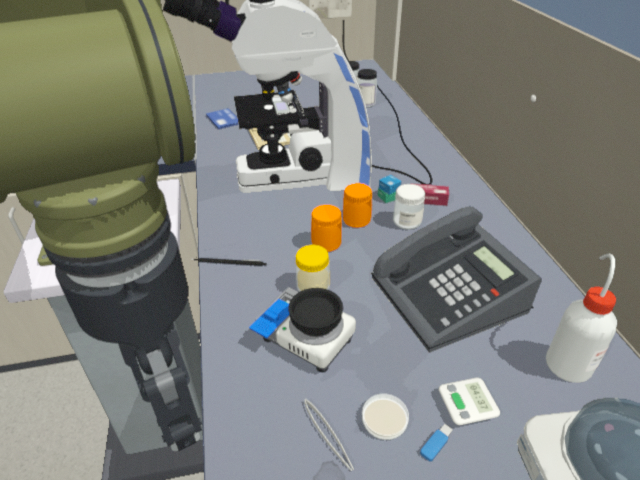

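View pics/top0.png

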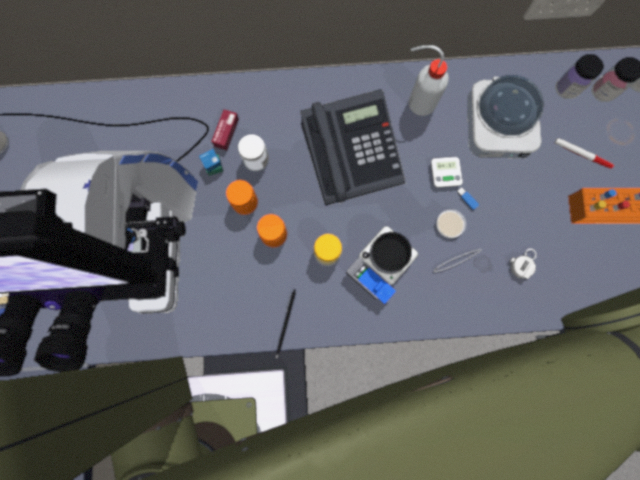

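The yellow-lidded jar could be confused with these (top-view pixels): yellow lid (328,249), orange jars (271,230) and (240,197), white jar (253,152). I choose the yellow one at (328,249), which is (313,258) in the side view. Next is a close crop and measurement.

```bash
cat > h.py <<'E'
import numpy as np, cv2
def load(n): return dict(np.load(n))
def plane(c,uv,z):
    K=c["intrinsics"];T=c["extrinsics"]; uv=np.atleast_2d(uv).astype(float)
    d=np.c_[(uv-K[:2,2])/K[0,0],np.ones(len(uv))]@T[:3,:3].T
    o=T[:3,3]; return o+d*((z-o[2])/d[:,2])[:,None]
def depthpts(c,m):
    v,u=np.nonzero(m&(c["z_map"]>0)); z=c["z_map"][v,u];K=c["intrinsics"];T=c["extrinsics"]
    p=np.c_[(u-K[0,2])/K[0,0]*z,(v-K[1,2])/K[0,0]*z,z]; return p@T[:3,:3].T+T[:3,3],np.c_[u,v]
def hsv(c): return cv2.cvtColor(c["img"],cv2.COLOR_RGB2HSV)
def mask(c,h0,h1,s0=120,v0=60,box=None):
    m=cv2.inRange(hsv(c),(h0,s0,v0),(h1,255,255))>0
    if box: b=np.zeros_like(m);x0,y0,x1,y1=box;b[y0:y1,x0:x1]=1;m&=b
    return m
E
python3 - <<'E'
from h import *
T=load("top0.npz");S=load("side0.npz")
a=cv2.resize(T["img"][200:320,290:450],(640,480),interpolation=cv2.INTER_CUBIC)
cv2.imwrite("pics/ct.png",a[:,:,::-1])
a=cv2.resize(S["img"][235:385,230:390],(640,600),interpolation=cv2.INTER_CUBIC)
cv2.imwrite("pics/cs.png",a[:,:,::-1])
for n,c,bt,bb in(("top",T,(300,220,350,280),(340,255,410,310)),("side",S,(290,240,340,300),(240,290,300,345))):
    m=mask(c,22,34,150,150,bt);p,uv=depthpts(c,m)
    t=p[:,2]>0.07
    print(n,"yellow",m.sum(),p.min(0),p.max(0)); q=p[t]; print((q.min(0)+q.max(0))/2,np.ptp(q,axis=0))
    m=mask(c,100,120,150,80,bb);p,uv=depthpts(c,m)
    print(n,"blue",m.sum(),p.min(0),p.max(0),np.histogram(p[:,2],np.arange(.03,.065,.004)))
    flat=p[(p[:,2]<.048)&(p[:,2]>.038)][:,:2].astype(np.float32); print(cv2.minAreaRect(flat))
    rib=p[p[:,2]>.051][:,:2].astype(np.float32); print(len(rib),cv2.minAreaRect(rib) if len(rib)>3 else 0, rib.mean(0))
    full=plane(c,uv,.044)[:,:2].astype(np.float32);print("full",cv2.minAreaRect(full))
E
```

```text
top yellow 558 [ 0.36089203 -0.29324215  0.06335472] [ 0.41433646 -0.24247208  0.08065777]
[ 0.38779776 -0.26785711  0.07541775] [0.05307741 0.05077008 0.01048005]
top blue 583 [ 0.27100279 -0.39678247  0.03534399] [ 0.34394198 -0.32776688  0.05992896] (array([  0,   2,  19, 385, 119,  11,  37,   8]), array([0.03 , 0.034, 0.038, 0.042, 0.046, 0.05 , 0.054, 0.058, 0.062]))
((0.30838826298713684, -0.36215323209762573), (0.07181435078382492, 0.03384145349264145), 42.688350677490234)
56 ((0.3048580288887024, -0.3646063208580017), (0.009774305857717991, 0.021730784326791763), 40.74590301513672) [ 0.30469033 -0.3639728 ]
full ((0.3085883855819702, -0.36211588978767395), (0.0719786286354065, 0.033937908709049225), 42.799434661865234)
side yellow 749 [ 0.35713264 -0.29851199 -0.00148966] [ 0.42878469 -0.15155424  0.0767887 ]
[ 0.3843021  -0.26940297  0.07344281] [0.05348297 0.05624854 0.00669178]
side blue 773 [ 0.26885109 -0.4002501   0.00856905] [ 0.33178002 -0.31789866  0.05583411] (array([  0,   0,  80, 571,  28,  55,  30,   0]), array([0.03 , 0.034, 0.038, 0.042, 0.046, 0.05 , 0.054, 0.058, 0.062]))
((0.3040798008441925, -0.36271145939826965), (0.07338142395019531, 0.03638957440853119), 45.05801773071289)
78 ((0.3021002411842346, -0.3663085103034973), (0.01000008825212717, 0.0210539810359478), 47.76381301879883) [ 0.3020198  -0.36751792]
full ((0.30403828620910645, -0.3645590543746948), (0.07431718707084656, 0.03501971811056137), 44.73463439941406)
```

View pics/ct.png

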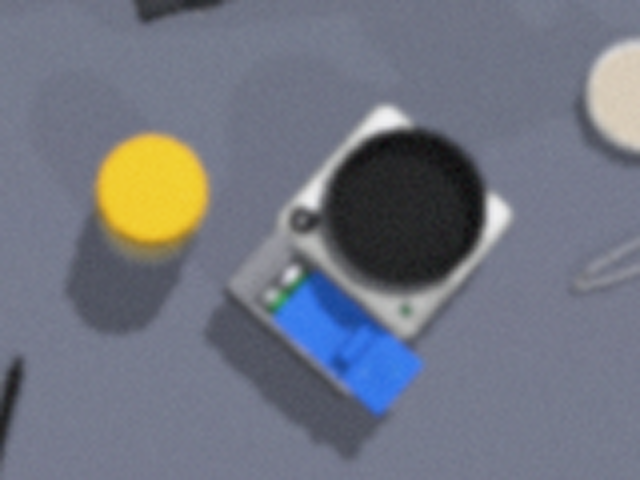

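View pics/cs.png

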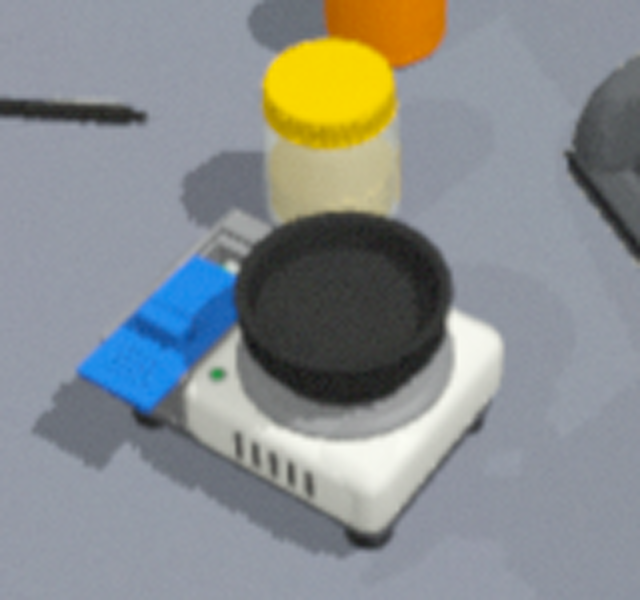

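Run:
```python
from h import *
T=load("top0.npz");S=load("side0.npz")
def circ(p):
    A=np.c_[2*p,np.ones(len(p))];s=np.linalg.lstsq(A,(p**2).sum(1),rcond=None)[0]
    return s[:2],np.sqrt(s[2]+s[:2]@s[:2])
for n,c,b,bj in(("top",T,(340,220,420,290),(300,220,350,280)),("side",S,(270,280,360,350),(290,240,340,300))):
    m=np.zeros((480,640),bool);x0,y0,x1,y1=b
    m[y0:y1,x0:x1]=(cv2.cvtColor(c["img"],cv2.COLOR_RGB2GRAY)<62)[y0:y1,x0:x1]
    p,uv=depthpts(c,m)
    rim=p[(p[:,2]>.079)];print(n,"ring z",np.percentile(p[:,2],[5,50,95]),"rim depth rect",(rim.min(0)+rim.max(0))/2,np.ptp(rim,axis=0))
    floor=p[(p[:,2]>.066)&(p[:,2]<.071)];print("floor mean",floor.mean(0),len(floor))
    k=cv2.connectedComponentsWithStats(m.astype(np.uint8))[1]
    cs=max(cv2.findContours(m.astype(np.uint8),cv2.RETR_EXTERNAL,cv2.CHAIN_APPROX_NONE)[0],key=cv2.contourArea)
    w=plane(c,cv2.convexHull(cs)[:,0],.084)[:,:2]
    print("hull plane84",circ(w), cv2.minEnclosingCircle(w.astype(np.float32)))
    # rim depth circle fit : outer hull of rim pts
    h=cv2.convexHull(rim[:,:2].astype(np.float32))[:,0];print("rim hull",circ(h))
    m=mask(c,22,34,150,150,bj);p,uv=depthpts(c,m);t=(abs(p[:,2]-.075)<.003)
    h=cv2.convexHull(p[t][:,:2].astype(np.float32))[:,0];print("lid hull",circ(h), "plane",circ(cv2.convexHull(plane(c,uv[t],.075)[:,:2].astype(np.float32))[:,0]))
    # whole tall-ish scene near mixer: height of rim of housing
    v=c["z_map"]
```

```text
top ring z [0.06778843 0.07090109 0.0858337 ] rim depth rect [ 0.36804933 -0.39137633  0.08437382] [0.07496113 0.07634342 0.01054133]
floor mean [ 0.36885987 -0.39316032  0.06938077] 589
hull plane84 (array([ 0.36855086, -0.3915907 ]), np.float64(0.03811283416085194)) ((0.3687995672225952, -0.39164355397224426), 0.03942808508872986)
rim hull (array([ 0.36833314, -0.39167072]), np.float64(0.03792610846144641))
lid hull (array([ 0.38739322, -0.26779174]), np.float64(0.02617662915886445)) plane (array([ 0.38735063, -0.26783698]), np.float64(0.026069670888501418))
side ring z [0.06686016 0.06970241 0.08358106] rim depth rect [ 0.36519482 -0.39547796  0.08229441] [0.0758885  0.07841643 0.00658722]
floor mean [ 0.36646673 -0.39035624  0.06841183] 1055
hull plane84 (array([ 0.36417765, -0.40155573]), np.float64(0.04183426556464966)) ((0.3631754517555237, -0.4025844931602478), 0.04560936242341995)
rim hull (array([ 0.36547951, -0.3951534 ]), np.float64(0.038775101485991496))
lid hull (array([ 0.38463465, -0.26990574]), np.float64(0.027198458656706028)) plane (array([ 0.38434037, -0.27205396]), np.float64(0.027002641535622828))
```

Top-view crop: the yellow jar lid is at about (153,188) and the mixer is to its right. The blue cover is part open, with green cells showing at its upper-left end. The black ring is at about (405,210). In the side crop the rib is at about (165,318). Depths match the given heights: lid 75 mm, cover 44 mm, ring floor 69 mm. Next I work out the push pose.

```bash
cat >> h.py <<'E'
from scipy.spatial.transform import Rotation as R
def togo(s,pos,yaw):  # tool pointing down, tool x heading yaw
    q=s["ee_rot"];R0=R.from_quat([q[1],q[2],q[3],q[0]])
    c,n=np.cos(yaw),np.sin(yaw); Rt=R.from_matrix(np.array([[c,n,0],[n,-c,0],[0,0,-1]]))
    print("shift cm",np.round(R0.inv().apply(np.array(pos)-s["tcp_pos"])*100,2),"turn",np.round((R0.inv()*Rt).as_rotvec(),3))
E
python3 - <<'E'
from h import *
from bench import *
togo(read_state(),[.2877,-.3808,.12],np.radians(44))
E
```

```text
shift cm [ 15.79 -19.88  11.06] turn [-0.002 -0.001 -0.458]
```

>>> apply_moves(
  targets=[
    [-1,15.8,-19.9,3,0,0,-0.458],
    [-1,15.8,-19.9,3,0,0,-0.458],
    [-1,15.8,-19.9,3,0,0,-0.458],
    [-1,15.8,-19.9,3,0,0,-0.458],
    [-1,15.8,-19.9,3,0,0,-0.458],
    [-1,15.8,-19.9,3,0,0,-0.458],
    [-1,15.8,-19.9,3,0,0,-0.458],
    [-1,15.8,-19.9,3,0,0,-0.458],
    [-1,15.8,-19.9,11,0,0,-0.458],
    [-1,15.8,-19.9,11,0,0,-0.458],
    [-1,15.8,-19.9,11,0,0,-0.458],
    [-1,15.8,-19.9,11,0,0,-0.458],
    [-1,15.8,-19.9,11,0,0,-0.458],
  ],
)

```text
time: 1.4
tcp_pos: [0.2885, -0.3834, 0.1238]
ee_rot: [0.002, 0.927, 0.374, 0.0]
ft_force: [-0.7, -0.5, 0.4]
opening: -0.0005
```

Run:
```python
from h import *
from bench import *
s=read_state();print(s)
togo(s,[.2877,-.3808,.048],np.radians(44))
for n in("side","top"):
    c=capture(n); cv2.imwrite(f"pics/{n}1.png",c["img"][:,:,::-1])
    if n=="side": cv2.imwrite("pics/cs1.png",cv2.resize(c["img"][205:385,210:410],(800,600)[:2])[:,:,::-1])
```

```text
{'time': 1.4, 'qpos': array([-1.03758256e+00, -1.69550061e-01,  2.12588235e+00, -5.17221753e-05,
        1.18143523e+00, -2.33582027e-01]), 'qvel': array([ 0.00625404, -0.01296129, -0.00269846,  0.00232237, -0.00107719,
        0.00102875]), 'joint_efforts': array([-6.36680704e-02, -2.52727389e+01, -3.31203282e+01, -3.00890722e-03,
        2.29095609e-02, -9.76109841e-04]), 'tcp_pos': array([ 0.28854161, -0.38343002,  0.12376743]), 'ee_rot': array([1.89471729e-03, 9.27393575e-01, 3.74082208e-01, 2.61786271e-04]), 'ft_force': array([-0.71568163, -0.46887277,  0.38801582]), 'torque': array([ 0.06092659, -0.02325488,  0.00426837]), 'opening': -0.0004963807656423875}
shift cm [ 0.13 -0.28  7.58] turn [ 0.004  0.001 -0.001]
```

View pics/cs1.png

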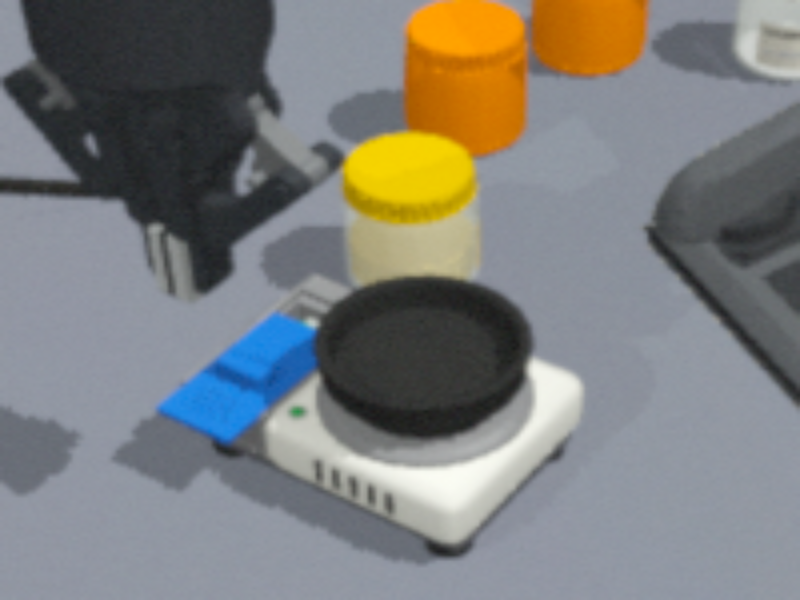

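View pics/top1.png

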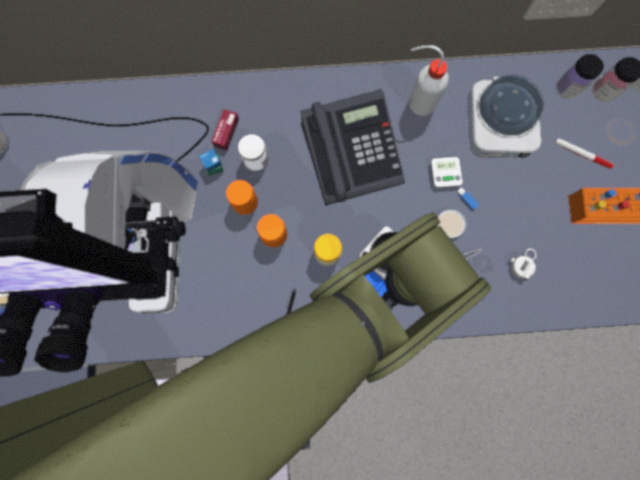

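The side crop shows the closed fingertips (175,290) above the cover's -y end, but the finger linkage spreads sideways at (340,155). I check its width by height before going down beside the ring.

Run:
```python
from h import *
from bench import *
s=read_state();c=capture("side")
p,uv=depthpts(c,np.ones((480,640),bool))
q=s["ee_rot"];t=R.from_quat([q[1],q[2],q[3],q[0]]).inv().apply(p-s["tcp_pos"])
k=(abs(t[:,0])<.06)&(abs(t[:,1])<.09)&(t[:,2]>-.14)&(t[:,2]<.01)
t=t[k]
for z in np.arange(-.11,.01,.008):
    w=t[abs(t[:,2]-z)<.004]
    if len(w)>3: print(round(z,3),len(w),"y",np.round(np.percentile(w[:,1],[2,98]),3),"x",np.round(np.percentile(w[:,0],[2,98]),3))
```

```text
-0.11 213 y [-0.012  0.042] x [-0.02   0.006]
-0.102 329 y [-0.022  0.048] x [-0.021  0.003]
-0.094 417 y [-0.057  0.06 ] x [-0.021  0.009]
-0.086 382 y [-0.056  0.062] x [-0.018  0.006]
-0.078 249 y [-0.053  0.054] x [-0.019 -0.004]
-0.07 257 y [-0.047  0.048] x [-0.019  0.003]
-0.062 180 y [-0.042  0.041] x [-0.018  0.014]
-0.054 269 y [-0.034  0.034] x [-0.014  0.008]
-0.046 123 y [-0.028  0.03 ] x [-0.015 -0.007]
-0.038 52 y [-0.009  0.014] x [-0.014 -0.007]
-0.03 73 y [-0.012  0.014] x [-0.013 -0.   ]
-0.022 90 y [-0.013  0.014] x [-0.013  0.004]
-0.014 86 y [-0.013  0.014] x [-0.013  0.006]
-0.006 51 y [-0.013  0.013] x [-0.013 -0.   ]
0.002 5 y [0.006 0.007] x [-0.009 -0.005]
```

>>> apply_moves(
  targets=[
    [-1,0,-0.4,4,0,0,0],
    [-1,0,-0.4,6,0,0,0],
    [-1,0,-0.4,7,0,0,0],
    [-1,0,-0.4,7,0,0,0],
    [-1,0,-0.4,7,0,0,0],
  ],
)

```text
time: 2.05
tcp_pos: [0.2858, -0.3795, 0.0527]
ee_rot: [0.001, 0.927, 0.375, 0.0]
ft_force: [0.3, -0.8, -0.4]
opening: 0.0002
```

Run:
```python
from h import *
from bench import *
c=capture("side"); cv2.imwrite("pics/cs2.png",cv2.resize(c["img"][205:385,210:410],(800,600)[:2])[:,:,::-1])
s=read_state();print(s["tcp_pos"],s["ft_force"]);togo(s,[.2877,-.3808,.048],np.radians(44))
```

```text
[ 0.28592949 -0.37971024  0.05302254] [-0.25667804 -0.13516297 -0.04529282]
shift cm [0.05 0.2  0.5 ] turn [ 0.003  0.001 -0.   ]
```

View pics/cs2.png

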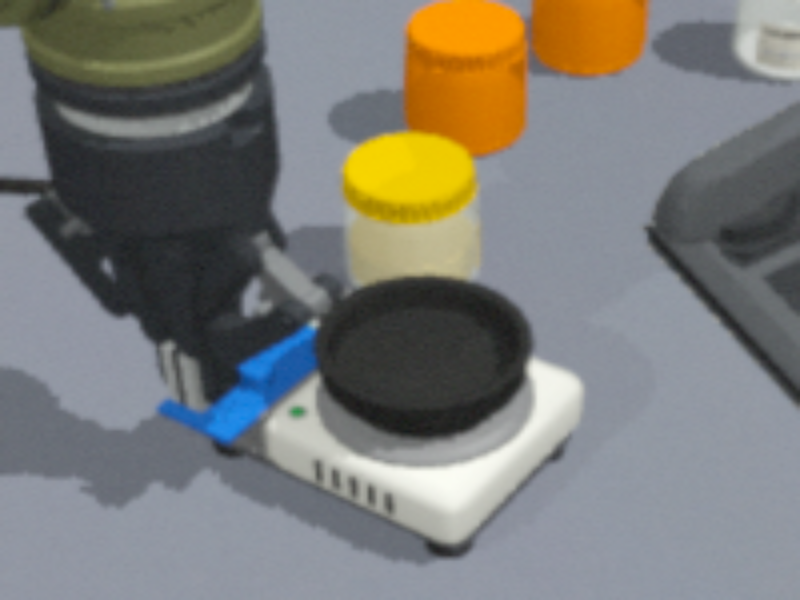

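The side view shows the fingertips (190,395) over the flat cover, on the rib's -y side, with the rib at (270,365). Lower another 4 mm, then push along tool +x.

>>> apply_moves(
  targets=[
    [-1,0,0,0.4,0,0,0],
    [-1,0,0,0.4,0,0,0],
    [-1,0.5,0,0.4,0,0,0],
    [-1,0.8,0,0.4,0,0,0],
    [-1,1.1,0,0.4,0,0,0],
    [-1,1.4,0,0.4,0,0,0],
    [-1,1.7,0,0.4,0,0,0],
    [-1,2.0,0,0.4,0,0,0],
    [-1,2.0,0,0.4,0,0,0],
    [-1,2.0,0,0.4,0,0,0],
  ],
)

```text
time: 3.1
tcp_pos: [0.2996, -0.3642, 0.0471]
ee_rot: [-0.0, 0.927, 0.375, 0.0]
ft_force: [0.2, 0.6, 1.0]
opening: 0.0
```

Run:
```python
from h import *
from bench import *
c=capture("side"); cv2.imwrite("pics/cs3.png",cv2.resize(c["img"][205:385,210:410],(800,600)[:2])[:,:,::-1])
s=read_state();print(s["tcp_pos"],s["ft_force"])
```

```text
[ 0.29948661 -0.36422882  0.04706993] [ 1.13513503  0.13785527 -0.18030947]
```

View pics/cs3.png

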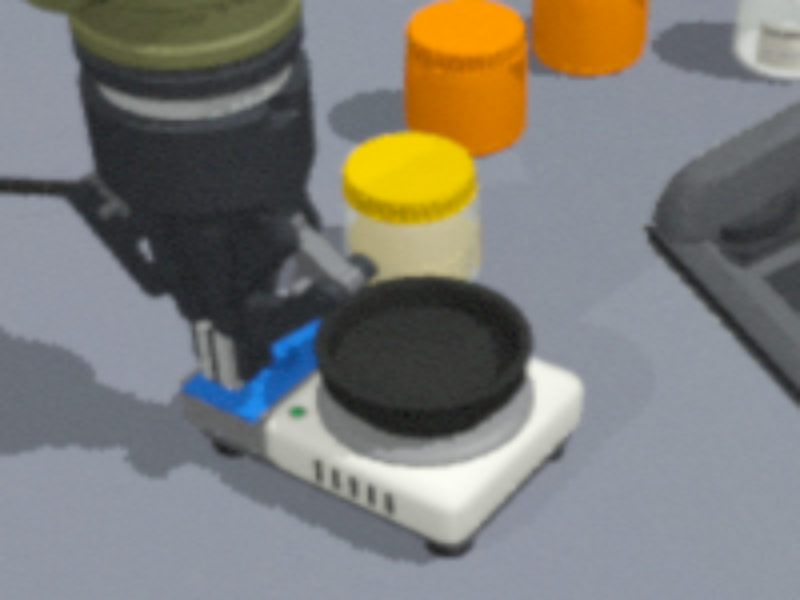

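The cover edge is now near the bay's near end at (215,395). Keep pushing until the stop shows in the wrist force.

>>> apply_moves(
  targets=[
    [-1,0.2,0,0,0,0,0],
    [-1,0.4,0,0,0,0,0],
    [-1,0.4,0,0,0,0,0],
  ],
)

```text
time: 3.45
tcp_pos: [0.3017, -0.3622, 0.0472]
ee_rot: [0.0, 0.927, 0.375, -0.001]
ft_force: [-3.4, -2.9, -0.6]
opening: -0.0003
```

>>> apply_moves(
  targets=[
    [-1,0.2,0,0,0,0,0],
    [-1,0.3,0,0,0,0,0],
    [-1,0.3,0,0,0,0,0],
  ],
)

```text
time: 3.75
tcp_pos: [0.3019, -0.362, 0.0473]
ee_rot: [0.001, 0.927, 0.376, -0.004]
ft_force: [-12.6, -9.5, -0.8]
opening: -0.0002
```

About 16 N with no further travel, so it is on the stop. Back off, rise and check.

>>> apply_moves(
  targets=[
    [-1,-0.7,0,0,0,0,0],
    [-1,-0.7,0,0,0,0,0],
    [-1,-0.7,0,-5,0,0,0],
    [0,-0.7,0,-9,0,0,0],
    [1,-0.7,0,-12,0,0,0],
    [1,-0.7,0,-12,0,0,0],
    [1,-0.7,0,-12,0,0,0],
  ],
)

```text
time: 4.45
tcp_pos: [0.3001, -0.3646, 0.168]
ee_rot: [0.001, 0.927, 0.375, 0.0]
ft_force: [-1.2, 0.1, 0.7]
opening: 0.0582
```

Run:
```python
from h import *
from bench import *
c=capture("side"); cv2.imwrite("pics/cs4.png",cv2.resize(c["img"][205:385,210:410],(800,600)[:2])[:,:,::-1])
p,uv=depthpts(c,mask(c,100,120,150,80,(240,280,300,345)))
u=np.array([.719,.695]);v=np.array([.695,-.719]);o=np.array([.3655,-.395])  # side-cam ring
d=(p[:,:2]-o);k=abs(p[:,2]-.044)<.003
print("blue mixer y",np.percentile(d[k]@u,[1,99]),"x",np.percentile(d[k]@v,[1,99])+.024)
r=p[:,2]>.052;print("rib y",np.percentile(d[r]@u,[2,98]))
s=read_state();print(s["tcp_pos"],s["ft_force"],s["opening"]);togo(s,[.386,-.269,.12],np.radians(44))
```

```text
blue mixer y [-0.0403805   0.03063374] x [-0.05854753 -0.02429051]
rib y [-0.01426028 -0.00420262]
[ 0.29953739 -0.36391114  0.16652691] [-0.22647351  0.35765928 -0.2018408 ] 0.0655474796358246
shift cm [12.81 -0.82  4.66] turn [-0.001 -0.001  0.   ]
```

View pics/cs4.png

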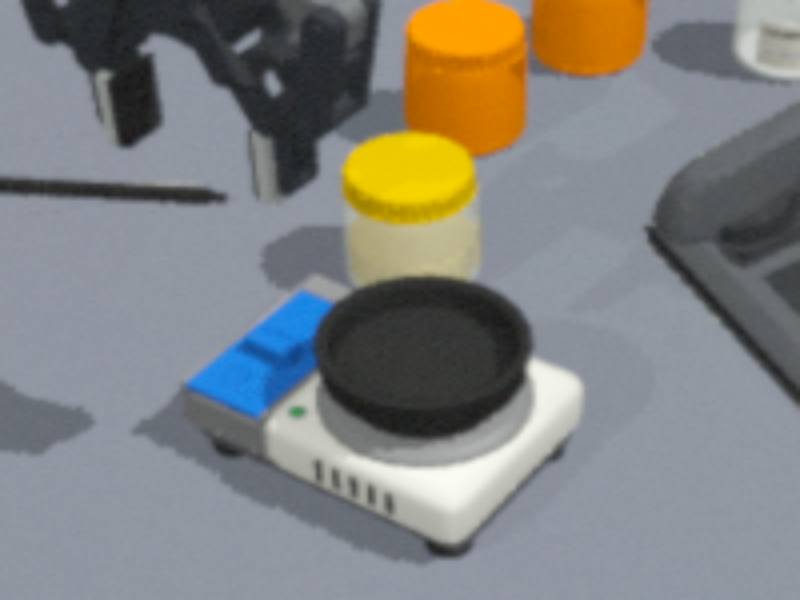

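Cover shut: its rib is at mixer y of about -9 mm (-10 expected), and the blue plate is flush inside the bay. Next, go over the jar.

>>> apply_moves(
  targets=[
    [1,5,-0.8,0,0,0,0],
    [1,9,-0.8,0,0,0,0],
    [1,12.8,-0.8,0,0,0,0],
    [1,12.8,-0.8,2,0,0,0],
    [1,12.8,-0.8,4.6,0,0,0],
    [1,12.8,-0.8,4.6,0,0,0],
    [1,12.8,-0.8,4.6,0,0,0],
    [1,12.8,-0.8,4.6,0,0,0],
  ],
)

```text
time: 5.3
tcp_pos: [0.3862, -0.2703, 0.1219]
ee_rot: [0.0, 0.927, 0.374, 0.0]
ft_force: [0.7, 0.1, -0.2]
opening: 0.0856
```

Run:
```python
from h import *
from bench import *
c=capture("side"); cv2.imwrite("pics/cs5.png",cv2.resize(c["img"][175:355,210:410],(800,600)[:2])[:,:,::-1])
c=capture("top"); cv2.imwrite("pics/ct5.png",cv2.resize(c["img"][180:330,260:460],(800,600)[:2])[:,:,::-1])
s=read_state();print(s["tcp_pos"],s["ft_force"],s["opening"]);togo(s,[.386,-.269,.022],np.radians(44))
```

```text
[ 0.38654023 -0.2706564   0.12253484] [ 0.58501237 -0.41173228  0.02945884] 0.08552459220244384
shift cm [ 0.07 -0.18 10.05] turn [ 0.002 -0.    -0.001]
```

View pics/cs5.png

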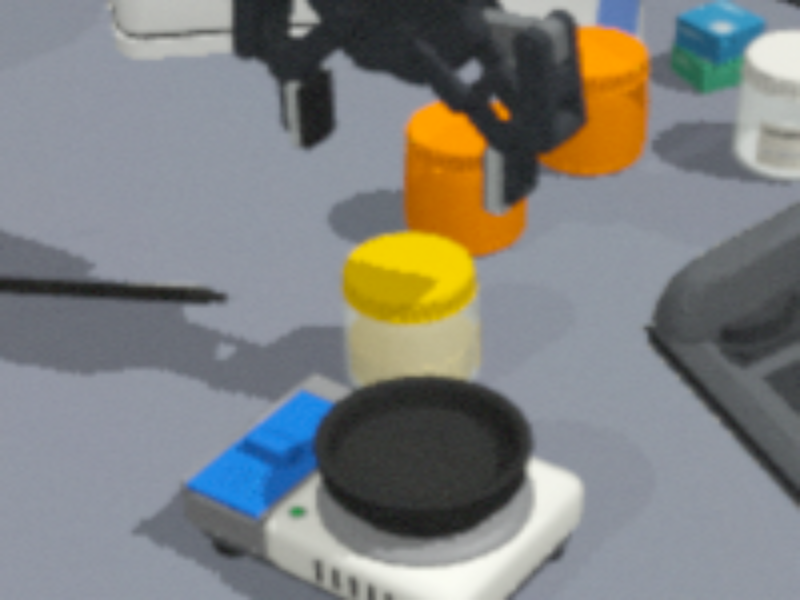

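The fingers (305,115) and (510,185) straddle the yellow lid (410,280). The nearest orange jar is behind and clear. Descend.

>>> apply_moves(
  targets=[
    [1,0,-0.2,3,0,0,0],
    [1,0,-0.2,5,0,0,0],
    [1,0,-0.2,7,0,0,0],
    [1,0,-0.2,9,0,0,0],
    [1,0,-0.2,10,0,0,0],
    [1,0,-0.2,10,0,0,0],
    [1,0,-0.2,10,0,0,0],
  ],
)

```text
time: 6.1
tcp_pos: [0.3852, -0.2691, 0.0223]
ee_rot: [0.001, 0.927, 0.374, 0.0]
ft_force: [-0.1, -0.8, -0.4]
opening: 0.0856
```

Run:
```python
from h import *
from bench import *
c=capture("side"); cv2.imwrite("pics/cs6.png",cv2.resize(c["img"][175:355,210:410],(800,600)[:2])[:,:,::-1])
s=read_state();print(s["tcp_pos"],s["ft_force"],s["opening"])
```

```text
[ 0.38554377 -0.26929934  0.0226532 ] [-1.21505063  0.10443081  0.17287495] 0.08533406838830403
```

View pics/cs6.png

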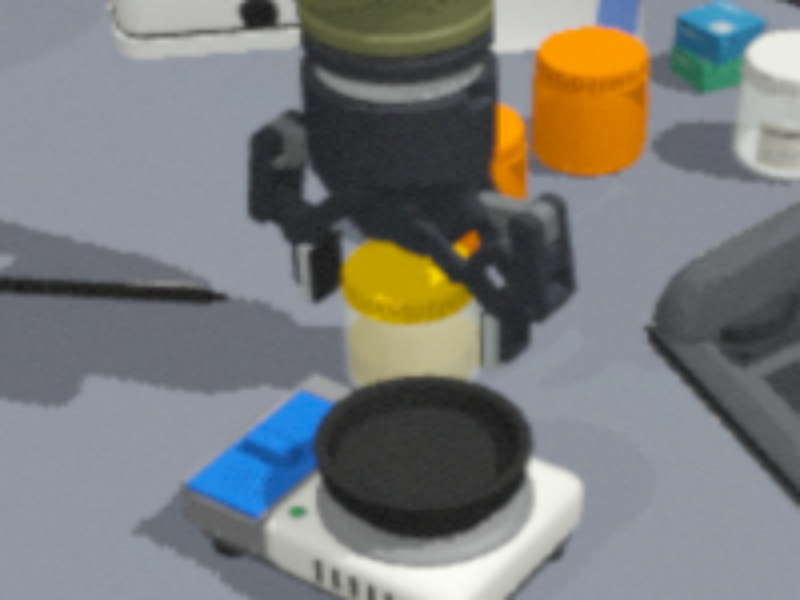

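Fingers at (320,265) and (500,335) are on either side of the jar with no contact. Close.

>>> apply_moves(
  targets=[
    [-1,0,0,0,0,0,0],
    [-1,0,0,0,0,0,0],
    [-1,0,0,0,0,0,0],
    [-1,0,0,0,0,0,0],
    [-1,0,0,0,0,0,0],
    [-1,0,0,0,0,0,0],
    [-1,0,0,0,0,0,0],
  ],
  squeeze=60,
)

```text
time: 6.85
tcp_pos: [0.3855, -0.2692, 0.0226]
ee_rot: [0.001, 0.927, 0.375, 0.0]
ft_force: [-0.3, 0.7, 5.1]
opening: 0.0569
```

Run:
```python
from h import *
from bench import *
s=read_state();print(s["tcp_pos"],s["ft_force"],s["opening"])
```

```text
[ 0.3855216  -0.26918444  0.02258148] [-0.3059124   0.67671121  5.05157878] 0.056856813149576954
```

>>> apply_moves(
  targets=[
    [-1,0,0,-2,0,0,0],
    [-1,0,0,-4,0,0,0],
    [-1,0,0,-6,0,0,0],
    [-1,0,0,-8,0,0,0],
    [-1,0,0,-10,0,0,0],
    [-1,0,0,-12,0,0,0],
    [-1,0,0,-12,0,0,0],
    [-1,0,0,-12,0,0,0],
    [-1,0,0,-12,0,0,0],
  ],
)

```text
time: 7.75
tcp_pos: [0.3838, -0.2677, 0.1395]
ee_rot: [-0.001, 0.927, 0.375, -0.001]
ft_force: [-0.8, -0.7, -1.9]
opening: 0.057
```

Run:
```python
from h import *
from bench import *
c=capture("side"); np.savez("side7.npz",**c);cv2.imwrite("pics/cs7.png",cv2.resize(c["img"][155:335,210:410],(800,600)[:2])[:,:,::-1])
s=read_state();print(s["tcp_pos"],s["ee_rot"],s["ft_force"],s["opening"])
togo(s,[.367,-.3934,.15],np.radians(44))
```

```text
[ 0.38381078 -0.26771333  0.1394382 ] [-1.43283485e-03  9.27213181e-01  3.74530568e-01 -7.18823610e-04] [ 0.23785576  0.13381106 -0.92940676] 0.05688364881390305
shift cm [-9.94  7.87 -1.08] turn [-0.003  0.    -0.   ]
```

View pics/cs7.png

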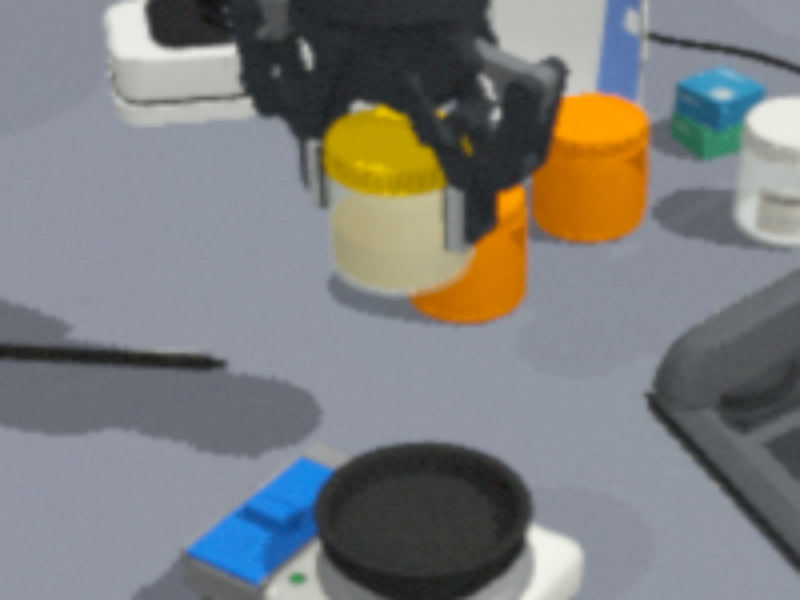

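The jar is lifted and hangs upright at (400,215), gripped by the fingers. Carry it over the ring.

>>> apply_moves(
  targets=[
    [-1,-2.5,2,-1,0,0,0],
    [-1,-5,4,-1,0,0,0],
    [-1,-7.5,6,-1,0,0,0],
    [-1,-9.9,7.9,-1,0,0,0],
    [-1,-9.9,7.9,-1,0,0,0],
    [-1,-9.9,7.9,-1,0,0,0],
    [-1,-9.9,7.9,-1,0,0,0],
    [-1,-9.9,7.9,-1,0,0,0],
  ],
)

```text
time: 8.6
tcp_pos: [0.3684, -0.3929, 0.1508]
ee_rot: [-0.001, 0.927, 0.375, -0.0]
ft_force: [0.5, 0.1, -1.0]
opening: 0.0571
```

```bash
cat > m.py <<'E'
from h import *
from bench import *
import sys
n=sys.argv[1]
c=capture("side"); np.savez(f"side{n}.npz",**c);cv2.imwrite(f"pics/cs{n}.png",cv2.resize(c["img"][205:385,210:410],(800,600)[:2])[:,:,::-1])
c=capture("top"); np.savez(f"top{n}.npz",**c);cv2.imwrite(f"pics/ct{n}.png",cv2.resize(c["img"][180:330,280:480],(800,600)[:2])[:,:,::-1])
s=read_state();print(s["tcp_pos"],s["ee_rot"],s["ft_force"],s["opening"])
c=load(f"side{n}.npz")
p,uv=depthpts(c,mask(c,20,36,150,60,(270,180,360,340)))
print("lid",np.percentile(p,[2,50,98],axis=0))
# clear/cream body
for v in range(0):pass
togo(s,[.367,-.3934,s["tcp_pos"][2]],np.radians(44))
E
python3 m.py 8
```

```text
[ 0.36852642 -0.3931997   0.15116742] [-1.34642870e-04  9.27001885e-01  3.75056646e-01 -6.13317442e-06] [ 0.12562075  0.72578125 -1.94417529] 0.05708412346555882
lid [[ 0.34143452 -0.42099728  0.18930354]
 [ 0.36001537 -0.40485959  0.20180198]
 [ 0.39008764 -0.37078965  0.22290986]]
shift cm [-0.12 -0.09  0.  ] turn [-0.    -0.     0.001]
```

View pics/cs8.png

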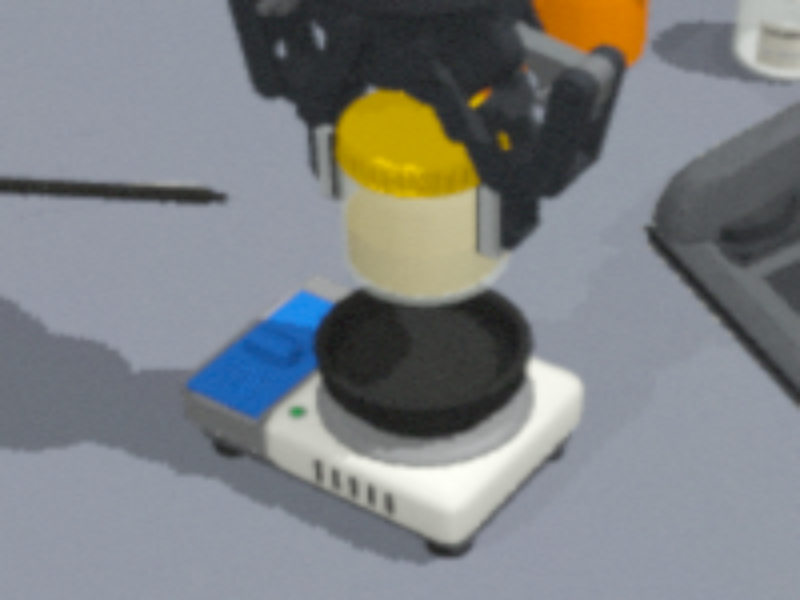

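View pics/ct8.png

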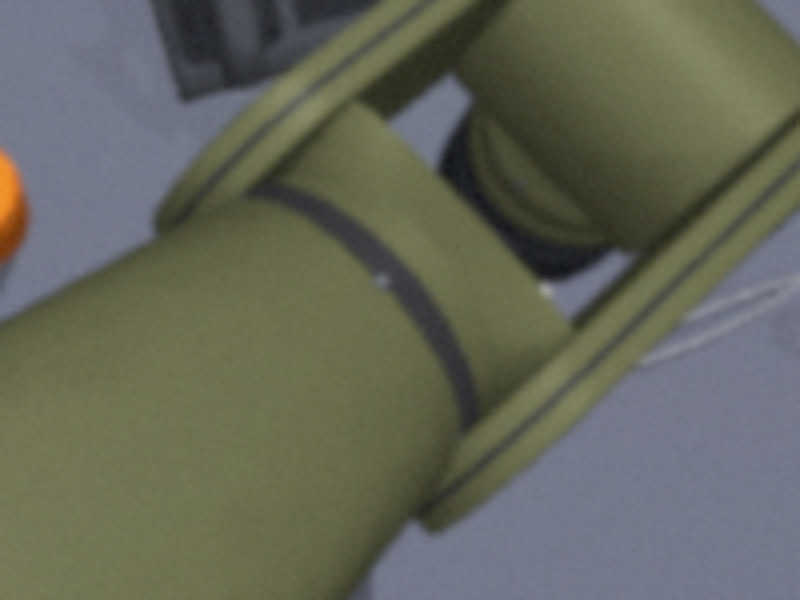

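Side crop: the jar (428,200) is above the ring (424,345) and looks close to upright. I measure its axis numerically: circle centres by height from the depth map.

```bash
cat > tilt.py <<'E'
from h import *
import sys
from scipy.optimize import least_squares
def jaraxis(c,box,zb):
    m=mask(c,18,40,40,60,box);p,uv=depthpts(c,m)
    out=[]
    for z0,r in((zb+.02,.029),(zb+.030,.029),(zb+.042,.029),(zb+.051,.029),(zb+.067,.0285)):
        w=p[abs(p[:,2]-z0)<.005]; w=w[np.hypot(*(w[:,:2]-np.median(w[:,:2],axis=0)).T)<.05] if len(w) else w
        if len(w)<25: continue
        f=least_squares(lambda q:np.hypot(w[:,0]-q[0],w[:,1]-q[1])-r,np.median(w[:,:2],axis=0)+[0,.015],loss="soft_l1",f_scale=.001)
        print(round(z0-zb,3),len(w),np.round(f.x,4),"rms",np.round(np.sqrt(np.mean(f.fun**2)),4));out.append([z0,*f.x])
    return np.array(out)
if __name__=="__main__":
    print("ref upright");jaraxis(load("side0.npz"),(290,240,340,300),0.)
    n,b,zb=sys.argv[1],eval(sys.argv[2]),float(sys.argv[3]);print("now");jaraxis(load(n),b,zb)
E
python3 tilt.py side8.npz "(285,220,345,300)" .1286; python3 tilt.py side7.npz "(280,180,345,250)" .117
```

```text
ref upright
0.02 57 [ 0.3851 -0.2685] rms 0.0007
0.03 131 [ 0.385  -0.2687] rms 0.0008
0.042 144 [ 0.3851 -0.2688] rms 0.0009
0.051 159 [ 0.3851 -0.2681] rms 0.0013
0.067 162 [ 0.3852 -0.2672] rms 0.0032
now
0.02 192 [ 0.3682 -0.3927] rms 0.0007
0.03 174 [ 0.3683 -0.3926] rms 0.0008
0.042 183 [ 0.3683 -0.3928] rms 0.0007
0.051 219 [ 0.3684 -0.3922] rms 0.0011
0.067 235 [ 0.3687 -0.3912] rms 0.0017
ref upright
0.02 57 [ 0.3851 -0.2685] rms 0.0007
0.03 131 [ 0.385  -0.2687] rms 0.0008
0.042 144 [ 0.3851 -0.2688] rms 0.0009
0.051 159 [ 0.3851 -0.2681] rms 0.0013
0.067 162 [ 0.3852 -0.2672] rms 0.0032
now
0.02 150 [ 0.3838 -0.2675] rms 0.0009
0.03 148 [ 0.3838 -0.2678] rms 0.0014
0.042 144 [ 0.3837 -0.2678] rms 0.001
0.051 168 [ 0.3836 -0.2672] rms 0.0012
0.067 191 [ 0.3843 -0.2662] rms 0.0011
```

The jar hangs upright, with its centre at (0.3683,-0.3927). The ring axis is about (0.366,-0.3935), averaged over both views. Shift by about (-1.9,-1.4) mm in tool axes and lower to just above the floor.

>>> apply_moves(
  targets=[
    [-1,-0.2,-0.15,1,0,0,0],
    [-1,-0.2,-0.15,2,0,0,0],
    [-1,-0.2,-0.15,3,0,0,0],
    [-1,-0.2,-0.15,3.5,0,0,0],
    [-1,-0.2,-0.15,4,0,0,0],
    [-1,-0.2,-0.15,4.5,0,0,0],
    [-1,-0.2,-0.15,5,0,0,0],
    [-1,-0.2,-0.15,5.5,0,0,0],
    [-1,-0.2,-0.15,5.5,0,0,0],
    [-1,-0.2,-0.15,5.5,0,0,0],
  ],
)

```text
time: 9.7
tcp_pos: [0.3659, -0.3944, 0.0963]
ee_rot: [-0.0, 0.927, 0.375, 0.0]
ft_force: [0.1, 0.1, -2.3]
opening: 0.0573
```

```bash
python3 m.py 9; python3 tilt.py side9.npz "(285,230,345,320)" .073|sed -n '/now/,$p'
```

```text
[ 0.36601139 -0.39464303  0.09668894] [3.27502967e-04 9.27220078e-01 3.74516772e-01 8.22480543e-05] [ 0.27712213 -0.45321876 -1.95611287] 0.05702688786446166
lid [[ 0.33913022 -0.42247754  0.13478459]
 [ 0.35659329 -0.40678793  0.14727711]
 [ 0.37905568 -0.37530373  0.17035381]]
shift cm [ 0.16 -0.02 -0.  ] turn [ 0.001  0.    -0.   ]
now
0.02 163 [ 0.3658 -0.3942] rms 0.0007
0.03 155 [ 0.3657 -0.3942] rms 0.0006
0.042 154 [ 0.3657 -0.3943] rms 0.0007
0.051 201 [ 0.3657 -0.3939] rms 0.001
0.067 217 [ 0.3661 -0.393 ] rms 0.0011
```

View pics/cs9.png

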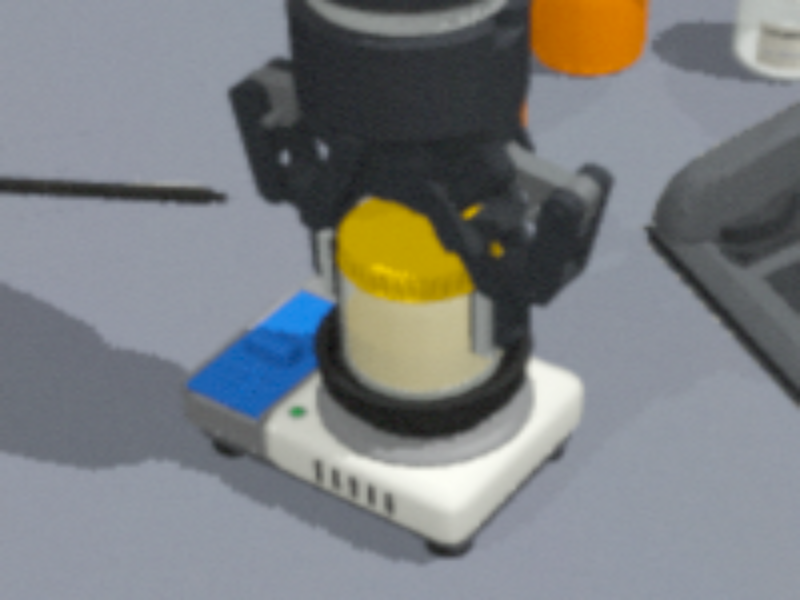

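The jar is inside the ring wall at (425,350), upright and not touching. Press down in small steps.

>>> apply_moves(
  targets=[
    [-1,0,0,0.2,0,0,0],
    [-1,0,0,0.4,0,0,0],
    [-1,0,0,0.6,0,0,0],
    [-1,0,0,0.8,0,0,0],
    [-1,0,0,1.0,0,0,0],
    [-1,0,0,1.0,0,0,0],
    [-1,0,0,1.0,0,0,0],
  ],
)

```text
time: 10.5
tcp_pos: [0.366, -0.3945, 0.0867]
ee_rot: [0.0, 0.927, 0.375, 0.0]
ft_force: [-2.0, 2.8, 5.7]
opening: 0.0571
```

>>> apply_moves(
  targets=[
    [-1,0,0,0.15,0,0,0],
    [-1,0,0,0.3,0,0,0],
    [-1,0,0,0.3,0,0,0],
    [-1,0,0,0.3,0,0,0],
  ],
)

```text
time: 10.9
tcp_pos: [0.366, -0.3946, 0.0839]
ee_rot: [0.0, 0.927, 0.375, 0.0]
ft_force: [-1.8, 2.2, 6.8]
opening: 0.0568
```

>>> apply_moves(
  targets=[
    [-1,0,0,0.1,0,0,0],
    [-1,0,0,0.2,0,0,0],
    [-1,0,0,0.2,0,0,0],
    [-1,0,0,0.2,0,0,0],
  ],
)

```text
time: 11.3
tcp_pos: [0.366, -0.3946, 0.0821]
ee_rot: [0.0, 0.927, 0.375, 0.0]
ft_force: [-2.8, 2.4, 7.0]
opening: 0.0572
```

>>> apply_moves(
  targets=[
    [-1,0,0,0.1,0,0,0],
    [-1,0,0,0.1,0,0,0],
    [-1,0,0,0.1,0,0,0],
  ],
)

```text
time: 11.6
tcp_pos: [0.366, -0.3946, 0.0816]
ee_rot: [0.0, 0.927, 0.375, -0.0]
ft_force: [-2.9, 4.0, 9.6]
opening: 0.0567
```

```bash
python3 m.py 10; python3 tilt.py side10.npz "(285,235,345,330)" .059|sed -n '/now/,$p'
python3 - <<'E'
from h import *
for n in("side0.npz","side10.npz"):
    c=load(n)
    # ring near-side rim height: dark pts near ring front
    m=np.zeros((480,640),bool);m[280:350,270:365]=(cv2.cvtColor(c["img"],cv2.COLOR_RGB2GRAY)<62)[280:350,270:365]
    p,uv=depthpts(c,m);d=p[:,:2]-[.366,-.394];r=np.hypot(*d.T)
    k=(r<.043)&(r>.035)&(d[:,1]<-.02)&(p[:,2]<.1);print(n,"front rim top z",np.percentile(p[k,2],[50,90,97]),k.sum())
    k=(r<.044)&(p[:,2]<.088)&(p[:,2]>.06)&(d[:,1]<0);w=p[k]
    h=cv2.convexHull(w[:,:2].astype(np.float32))[:,0];h=h[h[:,1]<-.40]
    from scipy.optimize import least_squares
    f=least_squares(lambda q:np.hypot(h[:,0]-q[0],h[:,1]-q[1])-.0405,[.366,-.394]);print("ring centre (R 40.5)",f.x,np.sqrt(np.mean(f.fun**2)))
E
```

```text
[ 0.36600912 -0.39462847  0.08157376] [ 7.26590894e-05  9.27202830e-01  3.74559617e-01 -2.17117934e-05] [-3.20738366  4.13950618  9.67321741] 0.05718189687495545
lid [[ 0.33874729 -0.42252409  0.12000718]
 [ 0.35687678 -0.40656912  0.13257656]
 [ 0.38130179 -0.37563685  0.15548037]]
shift cm [ 0.16 -0.02 -0.  ] turn [ 0.  0. -0.]
now
0.02 155 [ 0.3659 -0.3944] rms 0.0007
0.03 145 [ 0.3657 -0.3944] rms 0.0007
0.042 155 [ 0.3659 -0.3944] rms 0.0008
0.051 189 [ 0.366  -0.3939] rms 0.0011
0.067 215 [ 0.3662 -0.393 ] rms 0.0022
side0.npz front rim top z [0.07859668 0.08374837 0.08459795] 399
ring centre (R 40.5) [ 0.36601868 -0.39339287] 0.001004818708899073
side10.npz front rim top z [0.06922315 0.07396319 0.09721521] 362
ring centre (R 40.5) [ 0.36469027 -0.39336491] 0.001305773763653751
```

View pics/cs10.png

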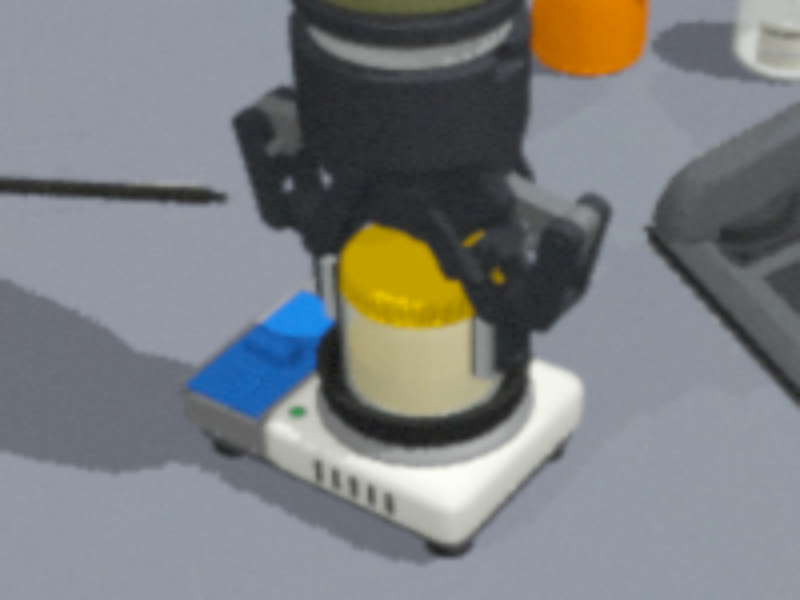

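Side crop: the ring is down (front rim dropped about 9.6 mm) with the jar upright in it. There is an unexplained 5 N sideways force, so I check the fingertip-to-rim clearance.

Run:
```python
from h import *
from bench import *
s=read_state();c=load("side10.npz");print(s["torque"])
p,uv=depthpts(c,np.ones((480,640),bool))
q=s["ee_rot"];t=R.from_quat([q[1],q[2],q[3],q[0]]).inv().apply(p-s["tcp_pos"])
for sg in(1,-1):
  for a in np.arange(.028,.05,.004):
    k=(abs(t[:,0])<.013)&(t[:,1]*sg>a)&(t[:,1]*sg<a+.004)&(p[:,2]>.03)&(p[:,2]<.14)
    print(sg,round(a,3),k.sum(),np.histogram(p[k,2],np.arange(.04,.14,.008))[0])
a=cv2.resize(c["img"][265:325,290:350],(600,600),interpolation=cv2.INTER_CUBIC)
a=np.clip(a.astype(float)*2,0,255).astype(np.uint8)
cv2.imwrite("pics/z10.png",a[:,:,::-1])
```

```text
[ 0.67538086  0.54850773 -0.03287935]
1 0.028 80 [ 0  0  1 15  8  0  8  7  8  8  6 13]
1 0.032 146 [ 0 17  5  9 18  3 14 16 18 15  5 13]
1 0.036 213 [19 41 26 31 23  0  4 11 11  9  3  9]
1 0.04 192 [52  1  0  0  0  0  4 21 28 17 11 18]
1 0.044 38 [2 0 0 0 0 0 0 0 0 0 1 2]
1 0.048 6 [0 0 0 0 0 0 0 0 0 0 0 1]
-1 0.028 86 [ 0  0  6  1  0  0  7  8  7 12 20 23]
-1 0.032 61 [ 0  0  4 12  6  0  9  6  6  5 10  2]
-1 0.036 32 [ 0  0  0  5 11  0  1  3  5  2  0  2]
-1 0.04 26 [1 0 0 0 0 0 2 3 5 4 0 5]
-1 0.044 33 [9 0 0 0 0 0 0 0 0 0 0 7]
-1 0.048 34 [12  0  0  0  0  0  0  0  0  0  0  9]
```

View pics/z10.png

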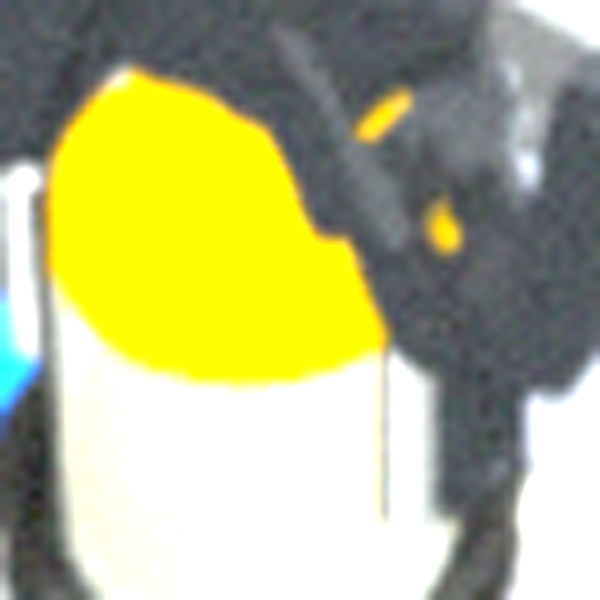

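The fingertips are at 88 mm or more and the rim at 80 mm or less, so the fingers are clear and the sideways force comes through the jar. Ease it by 1 mm along tool -y.

>>> apply_moves(
  targets=[
    [-1,0,-0.1,0,0,0,0],
    [-1,0,-0.1,0,0,0,0],
    [-1,0,-0.1,0,0,0,0],
    [-1,0,-0.1,0,0,0,0],
  ],
)

```text
time: 12.1
tcp_pos: [0.366, -0.3945, 0.0817]
ee_rot: [0.001, 0.927, 0.375, 0.0]
ft_force: [-0.6, 2.4, 7.6]
opening: 0.0569
```

>>> apply_moves(
  targets=[
    [-1,0,0,0.05,0,0,0],
    [-1,0,0,0.05,0,0,0],
    [-1,0,0,0.05,0,0,0],
    [-1,0,0,0.05,0,0,0],
    [-1,0,0,0.05,0,0,0],
    [-1,0,0,0.05,0,0,0],
  ],
)

```text
time: 12.7
tcp_pos: [0.366, -0.3946, 0.0816]
ee_rot: [0.001, 0.927, 0.375, 0.0]
ft_force: [-2.4, 3.0, 8.6]
opening: 0.0568
```

```bash
python3 m.py 11; python3 tilt.py side11.npz "(285,235,345,330)" .059|sed -n '/now/,$p'
```

```text
[ 0.36594507 -0.39456729  0.08157591] [1.16430204e-03 9.27218053e-01 3.74519905e-01 4.07791376e-04] [-1.67390336  2.87710394  9.36711342] 0.057165270539853735
lid [[ 0.3386292  -0.4224462   0.12025236]
 [ 0.35675612 -0.40664033  0.13256831]
 [ 0.38198406 -0.37565111  0.1557062 ]]
shift cm [ 0.16 -0.01 -0.  ] turn [ 0.002  0.    -0.   ]
now
0.02 149 [ 0.3658 -0.3943] rms 0.0007
0.03 147 [ 0.3659 -0.3945] rms 0.0008
0.042 158 [ 0.3658 -0.3943] rms 0.0007
0.051 185 [ 0.366  -0.3939] rms 0.0011
0.067 211 [ 0.3663 -0.393 ] rms 0.0024
```

View pics/cs11.png

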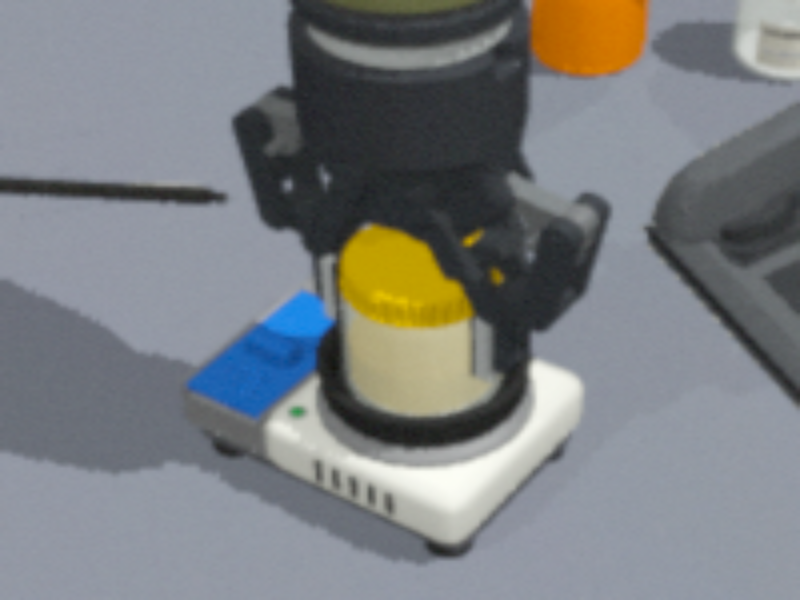

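The ring is held down on its stop, the jar is upright and gripped at (425,320), and the cover is shut at (260,355). Hand in.

```bash
python3 -c "
from bench import *
print(hand_in())"
```

```text
the job is handed in; nothing more can be done
None
```

I slid the cover shut, stood the yellow-lidded jar in the ring and pressed the ring down. I handed in at about 12.8 s, still gripping and pressing the jar; no verdict was reported.

- **Cover:** I pushed it by its rib until it hit the stop, at about 16 N. Measured afterwards, the rib sits at mixer y of about -9 mm, against -10 mm when fully shut.
- **Jar and ring:** The jar's axis measures upright and about 1–2 mm from the ring's axis. The ring's rim dropped about 9.6 of 10 mm. Downward push is about 11 N, where the spring gives 9.5 N at the stop.
- **Clearance:** The fingertips are about 10 mm above the ring's rim.
- **Disagreement:** A sideways force of 3–5 N, which I take to come through the jar, remained on the wrist. Easing 1 mm sideways only reduced it to about 3 N. The two cameras also disagreed by about 3 mm on absolute position, so I averaged them.

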